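Unlock the dryer console and start it

TASK

Start the dryer from its console: with the fingertips, push the yellow child-lock slide to its open end (beside the white dot) until it stops, then press the green start key gently right down and let it come up again. Do not touch the red or blue key, do not shift the bottles or the cup, and finish with the hand clear of everything.

Things in the scene. Friction and masses are not known exactly. Their poses are not given: they have to be found in the camera images.
- console: White control console of the dryer with a grey top face, 210 mm (its x) by 310 mm (its y), 50 mm high, fixed to the counter. Origin: centre of its underside, at counter height. The row of three keys lies on its +x half, the child-lock slide on its -x half; which key is in which place varies.
- start_key_base: Housing of the green push key (start): a fixed black round collar, 52 mm across and 12 mm high, on the console's top with the green cap, 36 mm across, in its middle; the cap stands 23 mm above the console's top face when up and 16 mm when fully down. The collar counts as part of the key. Origin: centre of its underside, on the console's top face.
- start_key_top (a point): Centre of the top face of the green key's cap, 36 mm across; this is the point to press straight down. It moves with the cap.
- start_key (a joint): How far the green key is pressed, in m: 0 is up, 0.007 is fully down. A spring brings it back up; about 5 N holds it fully down.
- stop_key_base: Housing of the red push key (stop): a fixed black round collar, 52 mm across and 12 mm high, on the console's top with the red cap, 36 mm across, in its middle; the cap stands 23 mm above the console's top face when up and 16 mm when fully down. The collar counts as part of the key. Origin: centre of its underside, on the console's top face.
- stop_key_top (a point): Centre of the top face of the red key's cap, 36 mm across; this is the point to press straight down. It moves with the cap.
- stop_key (a joint): How far the red key is pressed, in m: 0 is up, 0.007 is fully down. A spring brings it back up; about 5 N holds it fully down.
- delay_key_base: Housing of the blue push key (delayed start): a fixed black round collar, 52 mm across and 12 mm high, on the console's top with the blue cap, 36 mm across, in its middle; the cap stands 23 mm above the console's top face when up and 16 mm when fully down. The collar counts as part of the key. Origin: centre of its underside, on the console's top face.
- delay_key_top (a point): Centre of the top face of the blue key's cap, 36 mm across; this is the point to press straight down. It moves with the cap.
- delay_key (a joint): How far the blue key is pressed, in m: 0 is up, 0.007 is fully down. A spring brings it back up; about 5 N holds it fully down.
- lock_track: Fixed black track of the child lock on the console's top, 40 mm (x) by 130 mm (y), 6 mm thick, with an orange bar on its locked (-y) end and a white dot on its open (+y) end. Origin: centre of its underside. The thumb piece slides along the track's +y axis to open.
- lock_top (a point): Centre of the top face of the child lock's yellow thumb piece: a block 32 mm (across the track) by 20 mm (along the track) by 22 mm high, standing 0.5 mm above the track's 6 mm plate. It moves with the block; its axes are those of the track. The thumb piece is pushed with the fingertips against its side that faces the orange bar.
- lock_open_mark (a point): Centre of the white dot on the open end of the track, 50 mm from the track's middle; fully open, the thumb piece stops with its edge 4 mm short of the dot (12 mm short of its centre).
- lock (a joint): Position of the child-lock thumb piece along the track's +y, in m: 0 is fully locked (its middle 22 mm on the locked side of the track's middle), 0.05 is fully open, at its end stop. It starts at or near locked, slides with about 1.5 N of friction and stays where it is left.
- detergent: Loose turquoise detergent bottle, 72 mm across, 190 mm tall, standing on the counter beside the console. Origin: centre of its underside.
- stain_remover: Loose purple bottle with white cap, 60 mm across, 170 mm tall, standing on the counter. Origin: centre of its underside.
- dosing_cup: Loose blue open dosing cup, 64 mm across the rim, 55 mm tall, standing on the counter. Origin: centre of its underside.

How it is judged:
On the way, in this order (a step that is already met when the one before it is completed fails the run):
1. the child-lock slide is pushed to its open end (value of joint lock above 0.043 m), for 0.1 s.
2. the green start key is pressed right down with the lock open (value of joint start_key above 0.005 m and value of joint lock above 0.043 m), for 0.05 s.
At the end, for the whole second after the job is handed in: The child lock stands within 7 mm of its open end stop, all three keys are up (within 1.5 mm), and the bottles and the cup stand upright and still within 12 mm of where they began (value of joint lock above 0.043 m and value of joint each of start_key, stop_key, delay_key below 0.0015 m and distance of each of detergent, stain_remover, dosing_cup from where it was at the start of the episode below 0.012 m and angle between each of detergent, stain_remover, dosing_cup's own z axis and vertical below 0.2 rad and linear speed of each of detergent, stain_remover, dosing_cup below 0.02 m/s); the robot touches nothing.
It fails at once if the start key is pressed before the child lock is open (value of joint start_key above 0.002 m and value of joint lock below 0.04 m).
It fails at once if the start key is pushed hard (over 30 N) instead of gently (contact force between anything else and start_key_base above 30 N).
It fails at once if the red key is touched (contact force between anything else and stop_key_base above 0.5 N or value of joint stop_key above 0.001 m).
It fails at once if the blue key is touched (contact force between anything else and delay_key_base above 0.5 N or value of joint delay_key above 0.001 m).
It fails at once if a bottle or the cup is shifted, tipped or lifted (distance of any of detergent, stain_remover, dosing_cup from where it was at the start of the episode above 0.012 m or angle between any of detergent, stain_remover, dosing_cup's own z axis and vertical above 0.2 rad).
It also fails if it takes over 42 s, if anything falls off the work surface, if the arm or the gripper's body presses on something with over 40 N, if the wrist force passes 120 N, or if a joint passes its speed limit or range.

ROBOT

A 6-joint arm with a two-finger parallel gripper is mounted at the origin on the work surface. World frame = base frame: x ahead of the robot, y to its left, z up, the work surface at z = 0. Lengths are in m, angles in rad, forces in N, time in s.
With the tool pointing down it reaches from about 0.25 to 0.85 m from the base axis. Payload 12.5 kg.
Tool frame: the origin (TCP) lies midway between the tips of the shut fingers; the grasp point (between the pads) lies 19 mm behind it; z points along the fingers, y is the line along which they close (so a half turn about z gives the same grasp; the last joint's range is limited). The gripper opens to 93 mm and grips with 3 to 60 N. Pads are 15 mm wide; open, the fingers measure 128 mm over their backs; the gripper's body (75 mm by 188 mm) begins 65 mm behind the grasp point.
Start: joints at [-1.34, 0.351, 1.652, -0, 1.139, -0.085], TCP at [0.171, -0.523, 0.219] pointing down, gripper open.
Joint ranges: [-2.75, 2.75], [-0.79, 2.1], [0.01, 2.65], [-1.57, 4.71], [0.07, 3.14], [-2.87, 2.87]. Speed limits (rad/s): [2.22, 2.22, 2.79, 3.14, 3.14, 3.14].

INTERFACE

Orientations are given as a unit quaternion [x, y, z, w].
In Python, from cell import ctrl gives the robot as it stands.
- The arm moves only by the tool drive_tool, never from a script. Its argument "series" is a list that holds one entry, the list of rows, each a list of 4 numbers: the shift along the world's x, y, z in mm, then the turn about the world's z in degrees. A call has 1 to 12 rows; each row is the pose to reach, as a shift and turn from the pose commanded when the call began; what a row does not reach only later rows make up. A row lasts 1/8 s, in which the tool goes at most 62.5 mm and 10.7 degrees, less where a joint would pass 70% of its speed; a pose out of reach is approached as far as the arm can. A call with a gripper value outside its range is refused whole. "grip" is the gripper command: -1 is shut, 1 is fully open, values between are in proportion, set as the call begins (left out, the last holds). The fingers move at their own pace and stop on an object; "newtons" is the grip in N (left out, the last holds). Time passes only in rows, so rows that repeat a pose let the fingers close. It gives the time, the measured TCP pose, the force, the opening and the grip force at its end, in the units of the state.
- ctrl.sense(): the state, without advancing time (a new reading comes with each control period).
- ctrl.camera(name): name is "scene" or "top" or "wrist"; returns (picture, depth): 480x640x3 uint8, red, green, blue; 480x640 float32, m along the optical axis (not along the pixel's ray), 0 where there is no reading.
- ctrl.get_calibration(name): a dict with "intrinsics" (3x3 intrinsics, pixels), "view" (4x4, takes a point from world to camera coordinates). Camera axes: x right, y down, z forward; pixel columns grow to the right and rows downward; lengths in m; the calibration is good to about 2 mm. A picture is of the moment at which its call begins: read the wrist's pose just before it. get_calibration takes no time and is no camera call; for the wrist camera it gives the pose at the moment of the call.
- ctrl.hand_in(): hands the job in; it is judged then, once.
The state is a dict: "time_s": time; "joints": joint angles; "dq": joint speeds; "tau": joint torques, N m; "tcp_pos": TCP position; "tcp_rot": TCP orientation; "wrist_force": force on the tool from outside, world axes, zero at the start; "moment": the same for the moment, N m; "opening": finger opening in m; "finger_force": force on a finger pad.
Only numpy, scipy, OpenCV 4.12 (cv2) and the standard library are available. Lean on these libraries where they do the work, as an engineer would, in place of code of your own. Each camera call takes 0.05 s, during which the arm holds its last target. There are 200 camera calls.

## Working session

There is one attempt and no reset: what is moved stays moved. The work goes in short steps, Python scripts to look and compute and a tool call to move; the robot and the scene stay as the last step left them, time stands still between calls to the robot, and variables do not carry over. Pictures are saved under pics/ and viewed, at most 10 in all, crops included, and the job is handed in when it is done.

Besides the shell and the picture viewer there is one more tool, called by a JSON object that holds its "api" and its "payload". drive_tool: Moves the arm, as the interface text tells. Its arguments: {"type":"object","properties":{"series":{"type":"array"},"grip":{"type":"number"},"newtons":{"type":"number"}},"required":["series"]}

```bash
mkdir -p pics
python3 - <<'E'
from cell import ctrl
import cv2,numpy as np
for n in("top","scene"):
    im,d=ctrl.camera(n); cv2.imwrite(f"pics/{n}1.png",im[:,:,::-1]); np.savez(f"{n}1.npz",im=im,d=d,**ctrl.get_calibration(n))
s=ctrl.sense();print(s)
E
```

```text
{'time_s': 0.1, 'joints': array([-1.33956925e+00,  3.51179776e-01,  1.65232632e+00, -2.26364850e-05,
        1.13910302e+00, -8.46032276e-02]), 'dq': array([-0.00025389, -0.00092683, -0.00103405,  0.00011907, -0.00074108,
        0.00151683]), 'tau': array([ 1.80222192e-03, -4.98026419e+01, -2.85703522e+01,  7.00827478e-02,
        2.39329564e-02, -5.27722045e-05]), 'tcp_pos': array([ 0.17078232, -0.52250164,  0.21816952]), 'tcp_rot': array([ 9.87556418e-01,  1.57264307e-01, -4.74755691e-05, -5.06108500e-04]), 'wrist_force': array([ 0.42657093, -0.74633493,  0.57944852]), 'moment': array([ 0.00162875, -0.00033344,  0.04698552]), 'finger_force': 0.0, 'opening': 0.09301790956882747}
```

View pics/top1.png

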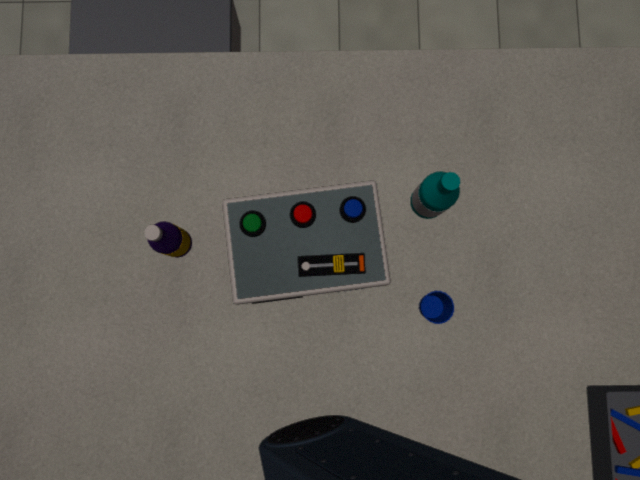

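View pics/scene1.png

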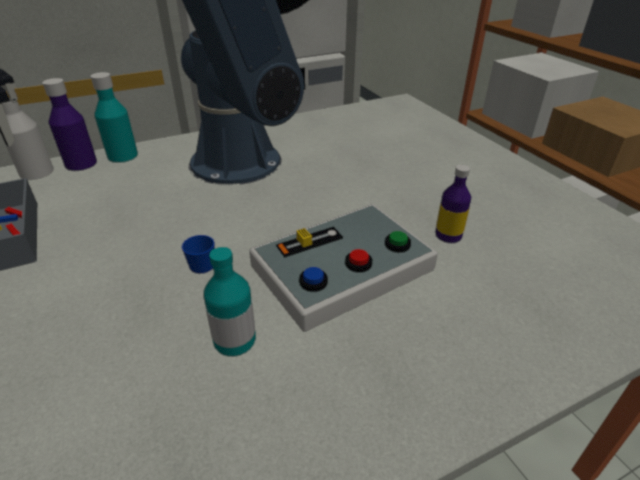

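The top view shows the green key at (253,223), red at (303,214), blue at (353,209). The yellow slide is at (339,264), between the white dot (306,266) and the orange bar (361,264). The cup (437,307) and the detergent (435,195) stand on the right (-y) side.

```bash
cat > h.py <<'E'
import numpy as np,cv2
def ray(K,V,uv,z):
    R,t=V[:3,:3],V[:3,3]; c=-R.T@t
    d=R.T@np.linalg.inv(K)@np.array([uv[0],uv[1],1.]); return c+d*(z-c[2])/d[2]
B=dict(green=((45,120,40),(80,255,255)),red=((0,150,60),(6,255,255)),blue=((108,120,40),(125,255,255)),
 yellow=((20,120,60),(34,255,255)),orange=((7,150,60),(17,255,255)),dot=((0,0,120),(180,60,255)))
def find(im,name,roi):
    m=cv2.inRange(cv2.cvtColor(im,cv2.COLOR_RGB2HSV),*B[name]); k=np.zeros_like(m);x0,y0,x1,y1=roi;k[y0:y1,x0:x1]=255
    n,l,s,c=cv2.connectedComponentsWithStats(m&k)
    i=1+np.argmax(s[1:,4]); return c[i],s[i]
E
python3 - <<'E'
from h import *
f=np.load("top1.npz");im,K,V=f['im'],f['intrinsics'],f['view']
for n,z,roi in(("green",.073,(235,205,272,240)),("red",.073,(285,198,320,232)),("blue",.073,(335,193,370,226)),("yellow",.0785,(325,250,350,278)),("orange",.056,(352,250,370,278)),("dot",.056,(299,259,313,273))):
    c,s=find(im,n,roi);print(n,c.round(1),s,ray(K,V,c,z).round(4))
for n,uv,z in(("cup",(437,307),.055),("det",(430,205),.1),("stain",(172,240),.1)):print(n,ray(K,V,uv,z).round(3))
print((-V[:3,:3].T@V[:3,3]))
E
```

```text
green [251.4 222.3] [243 214  18  18 254] [0.5645 0.1572 0.073 ]
red [302.3 213.2] [294 205  18  18 250] [0.5809 0.0594 0.073 ]
blue [352.8 207.8] [344 199  19  19 276] [ 0.5902 -0.0378  0.073 ]
yellow [338.2 263.1] [333 255  12  17 188] [ 0.4837 -0.0075  0.0785]
orange [361.2 262.7] [359 255   6  16  81] [ 0.4855 -0.053   0.056 ]
dot [305.5 265.7] [303 263   6   7  34] [0.4809 0.0547 0.056 ]
cup [ 0.399 -0.196  0.055]
det [ 0.589 -0.18   0.1  ]
stain [0.529 0.302 0.1  ]
[0.41727025 0.03667037 1.04487787]
```

{"api": "drive_tool", "payload": {"series": [[[20, 20, 40, 8], [60, 75, 60, 18], [95, 125, 60, 28], [130, 175, 60, 38], [165, 225, 60, 48], [195, 280, 60, 58], [225, 330, 60, 68], [255, 380, 60, 74], [285, 430, 60, 74], [310, 470, 60, 74], [310, 470, 60, 74], [310, 470, 60, 74]]], "grip": -1, "newtons": 20}}

```text
time_s: 1.6
tcp_pos: [0.4805, -0.053, 0.2783]
tcp_rot: [0.694, 0.72, -0.0, -0.0]
wrist_force: [-0.4, -0.5, 0.5]
opening: 0.0005
finger_force: 0.0
```

Run:
```python
from cell import ctrl
import cv2,numpy as np
s=ctrl.sense();cal=ctrl.get_calibration("wrist")
im,d=ctrl.camera("wrist"); cv2.imwrite("pics/w1.png",im[:,:,::-1]); np.savez("w1.npz",im=im,d=d,**cal)
print(s['time_s'],s['tcp_pos'],s['tcp_rot'],s['opening'])
```

```text
1.6 [ 0.48046461 -0.05301682  0.27834272] [ 6.93916528e-01  7.20055337e-01 -3.07932375e-04 -2.61655852e-04] 0.0005396768384417786
```

View pics/w1.png

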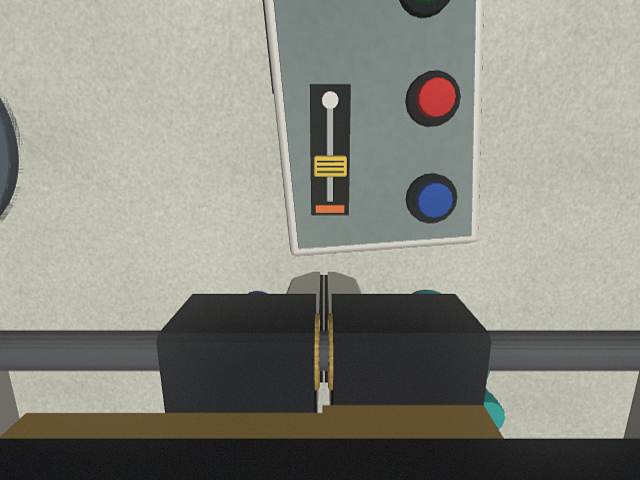

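The wrist view shows the track upright in the picture, so the tool is aligned with it. The dot is at (330,100), the yellow block at (330,166), the orange bar at (330,209) and the shut fingertips near (323,275).

Run:
```python
from h import *
f=np.load("w1.npz");im,K,V,d=f['im'],f['intrinsics'],f['view'],f['d']
for n,z,roi in(("yellow",.0785,(305,145,355,190)),("orange",.056,(305,195,355,225)),("dot",.056,(318,88,342,112)),("red",.073,(400,65,470,130)),("blue",.073,(405,170,465,225))):
    c,s=find(im,n,roi);x,y=int(c[0]),int(c[1])
    D=np.linalg.inv(V)@np.r_[np.linalg.inv(K)@[c[0],c[1],1]*d[y,x],1]
    print(n,c.round(1),s,ray(K,V,c,z).round(4),D[:3].round(4))
```

```text
yellow [330.1 165.6] [314 155  33  22 600] [ 0.4841 -0.0064  0.0785] [ 0.4841 -0.0064  0.0794]
orange [329.5 208.5] [316 205  28   8 224] [ 0.4856 -0.0523  0.056 ] [ 0.4856 -0.0519  0.0585]
dot [329.7 100.4] [322  91  17  21 251] [0.4815 0.0554 0.056 ] [0.4815 0.0552 0.0584]
red [436.5  96.8] [ 417   78   39   39 1146] [0.5815 0.0604 0.073 ] [0.5808 0.0601 0.0755]
blue [434.7 199.7] [416 183  37  35 966] [ 0.5905 -0.0366  0.073 ] [ 0.5902 -0.0365  0.0738]
```

{"api": "drive_tool", "payload": {"series": [[[5, 11, -55, 0], [5, 11, -110, 0], [5, 11, -160, 0], [5, 11, -200, 0], [5, 11, -214, 0], [5, 11, -214, 0]]]}}

```text
time_s: 2.4
tcp_pos: [0.4858, -0.0424, 0.0649]
tcp_rot: [0.694, 0.72, -0.0, -0.0]
wrist_force: [-0.5, 0.5, -0.5]
opening: 0.0005
finger_force: 0.0
```

{"api": "drive_tool", "payload": {"series": [[[0, 10, 0, 0], [0, 18, 0, 0], [-1, 26, 0, 0], [-1, 34, 0, 0], [-2, 42, 0, 0], [-2, 50, 0, 0], [-2, 54, 0, 0], [-2, 56, 0, 0], [-2, 56, 0, 0]]]}}

```text
time_s: 3.52
tcp_pos: [0.4838, 0.0143, 0.0645]
tcp_rot: [0.694, 0.72, -0.0, -0.0]
wrist_force: [-0.1, 0.2, -0.8]
opening: 0.0002
finger_force: 0.0
```

{"api": "drive_tool", "payload": {"series": [[[0, 1, 0, 0], [0, 2, 0, 0], [0, 3, 0, 0], [0, 3, 0, 0]]]}}

```text
time_s: 4.03
tcp_pos: [0.4838, 0.0148, 0.0647]
tcp_rot: [0.694, 0.72, -0.001, 0.001]
wrist_force: [-2.2, -23.6, 1.0]
opening: 0.0005
finger_force: 11.6
```

{"api": "drive_tool", "payload": {"series": [[[0, -6, 0, 0], [0, -15, 0, 0], [0, -15, 40, 0], [0, -15, 100, 0], [20, 0, 155, 0], [50, 40, 200, 0], [80, 75, 200, 0], [80, 75, 200, 0], [80, 75, 200, 0]]]}}

```text
time_s: 5.15
tcp_pos: [0.5633, 0.0918, 0.264]
tcp_rot: [0.694, 0.72, -0.0, -0.0]
wrist_force: [0.6, 1.0, -0.1]
opening: 0.0006
finger_force: 0.0
```

Run:
```python
from cell import ctrl
from h import *
s=ctrl.sense();cal=ctrl.get_calibration("wrist")
im,d=ctrl.camera("wrist"); cv2.imwrite("pics/w2.png",im[:,:,::-1])
K,V=cal['intrinsics'],cal['view']
print(s['tcp_pos'])
for n,z in(("yellow",.0785),("green",.073),("red",.073)):
    c,q=find(im,n,(0,0,640,300));print(n,c,q,ray(K,V,c,z).round(4))
```

```text
[0.56330099 0.09181262 0.26404197]
yellow [243.50275482 266.14738292] [226 255  35  24 726] [0.4844 0.0377 0.0785]
green [329.37074517 144.19779209] [ 311  126   37   38 1087] [0.5652 0.1585 0.073 ]
red [342.11783107 245.20750782] [325 228  35  35 959] [0.5818 0.0614 0.073 ]
```

View pics/w2.png

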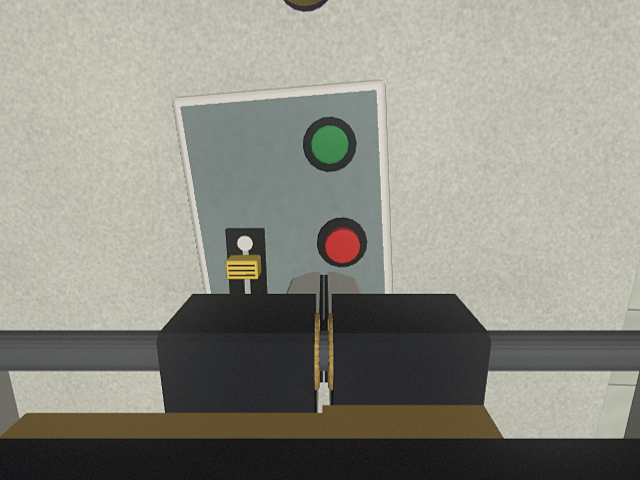

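The slide now stands with its edge just short of the white dot (block (243,266), dot (245,243)). The green key is at (329,144), which gives (0.565, 0.158).

{"api": "drive_tool", "payload": {"series": [[[2, 40, 0, 0], [2, 66, -30, 0], [2, 66, -90, 0], [2, 66, -145, 0], [2, 66, -178, 0], [2, 66, -184, 0], [2, 66, -184, 0]]]}}

```text
time_s: 6.08
tcp_pos: [0.5662, 0.1578, 0.0816]
tcp_rot: [0.694, 0.72, 0.0, 0.0]
wrist_force: [0.0, 0.1, 0.0]
opening: 0.0006
finger_force: 0.0
```

{"api": "drive_tool", "payload": {"series": [[[0, 0, -3, 0], [0, 0, -6, 0], [0, 0, -9, 0], [0, 0, -11, 0], [0, 0, -12, 0], [0, 0, -12, 0]]]}}

```text
time_s: 6.82
tcp_pos: [0.5661, 0.1583, 0.0688]
tcp_rot: [0.694, 0.72, 0.0, 0.0]
wrist_force: [1.2, -0.1, 4.5]
opening: 0.0005
finger_force: 1.8
```

{"api": "drive_tool", "payload": {"series": [[[0, 0, -1, 0], [0, 0, -2, 0], [0, 0, -2, 0]]]}}

```text
time_s: 7.2
tcp_pos: [0.5661, 0.1583, 0.0667]
tcp_rot: [0.694, 0.72, 0.0, 0.0]
wrist_force: [1.8, -0.6, 4.3]
opening: 0.0003
finger_force: 2.3
```

{"api": "drive_tool", "payload": {"series": [[[0, 0, -0.5, 0], [0, 0, -1, 0], [0, 0, -1.3, 0], [0, 0, -1.3, 0]]]}}

```text
time_s: 7.7
tcp_pos: [0.5661, 0.1583, 0.0662]
tcp_rot: [0.694, 0.72, 0.0, 0.0]
wrist_force: [-0.9, -1.2, 12.2]
opening: 0.0004
finger_force: 6.3
```

It has bottomed out: the force rose to 12 N and z stalled. I'm lifting off.

{"api": "drive_tool", "payload": {"series": [[[0, 0, 4, 0], [0, 0, 12, 0], [0, 0, 50, 0], [0, 0, 110, 0], [0, 0, 170, 0], [-30, -60, 200, 0], [-30, -66, 200, 0], [-30, -66, 200, 0], [-30, -66, 200, 0]]]}}

```text
time_s: 8.82
tcp_pos: [0.5357, 0.0929, 0.2642]
tcp_rot: [0.694, 0.72, -0.001, -0.001]
wrist_force: [0.2, 0.1, -0.0]
opening: 0.0007
finger_force: 0.0
```

Run:
```python
from cell import ctrl
from h import *
s=ctrl.sense();cal=ctrl.get_calibration("wrist")
im,d=ctrl.camera("wrist"); K,V=cal['intrinsics'],cal['view']
print(s['time_s'],s['tcp_pos'],s['wrist_force'])
for n,z in(("yellow",.0785),("green",.073)):
    c,q=find(im,n,(0,0,640,300));x,y=c.astype(int)
    print(n,ray(K,V,c,z).round(4),(np.linalg.inv(V)@np.r_[np.linalg.inv(K)@[x,y,1]*np.median(d[y-3:y+4,x-3:x+4]),1])[2])
im,d=ctrl.camera("top");f=np.load("top1.npz")['im'].astype(int)
for n,(a,b,c,e) in dict(cup=(410,280,465,330),det=(405,165,465,225),st=(140,215,198,262)).items():print(n,(abs(im[b:e,a:c]-f[b:e,a:c]).max(2)>40).sum())
```

```text
8.825 [0.53572242 0.09291648 0.26417846] [ 0.19810972  0.12617728 -0.02328034]
yellow [0.4836 0.0376 0.0785] 0.07958662271514805
green [0.5651 0.1585 0.073 ] 0.07394665919190258
cup 0
det 0
st 568
```

Run:
```python
from cell import ctrl
import cv2
im,d=ctrl.camera("top");cv2.imwrite("pics/t3.png",im[:,:,::-1])
```

```text
(no output)
```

View pics/t3.png

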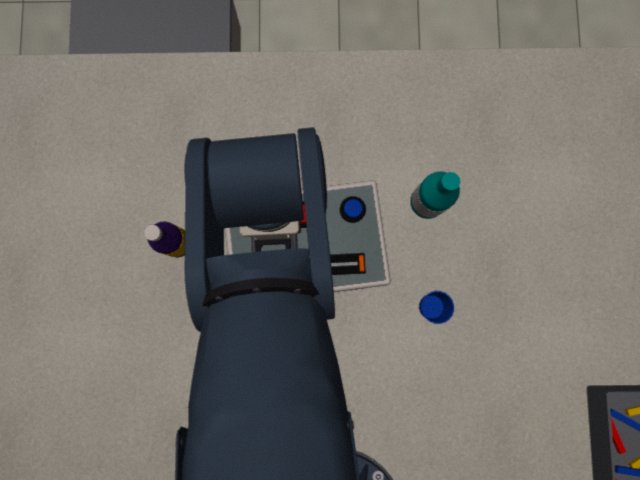

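The purple bottle at (165,238) has not moved. The arm's wrist at (195,230) only covers the edge of it in this view, which explains the changed pixels.

```bash
python3 -c "
from cell import ctrl
print(ctrl.hand_in())"
```

```text
the job is handed in; nothing more can be done
None
```

I pushed the child lock to its open stop, pressed the green key fully down (12 N at most in the readings) and let it come back up, and handed the job in with the hand clear; no verdict came back, but the last pictures showed nothing shifted.

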